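# Load the jade balls into the drying well and set the timer

## Task

Take the wire basket that holds the two jade balls by its handle and lower it gently into the deep well of the warm-air dryer until it stands flat on the well's floor, both balls still in their cells, and only then let go; do not touch the polished balls or let them take a knock. Then turn the dryer's timer dial to 15. Leave the other basket and everything else where it is.

Things in the scene. Friction and masses are not known exactly. Their poses are not given: they have to be found in the camera images.
- basket: Steel wire basket with the two jade balls: 74 mm (its x) by 140 mm (its y), wire walls 46 mm high, floor 3 mm thick, split at y = 0 by a wire divider into two cells 66 to 68 mm wide. A rigid bail handle rises from its short ends (y = +/-68 mm) to a top bar along y, 145 mm up. Loose; 0.73 kg with the balls, or up to a fifth more or less. Origin: centre of the underside, z up.
- basket_grip (a point): Centre of the black grip on the ball basket's handle, 145 mm above the basket's underside: 14 mm wide along the basket's x, 80 mm long along its y, 16 mm high. Same axes as the basket. When the basket stands in the well, the grip is 32 mm above the well's rim.
- ball_a_center (a point): Centre of a polished pale green jade ball, 56 mm in diameter, about 0.27 kg, loose in the basket's cell on its +y side with about 5 mm play all round; centre 31 mm, top 59 mm above the basket's underside.
- ball_b_center (a point): Centre of the other, equal jade ball, loose in the cell on the basket's -y side.
- dryer: Warm-air dryer, fixed: a white metal box 150 mm (its x) by 310 mm (its y) and 165 mm high, standing turned a little. Its top has the open mouth of the deep well towards -y (side walls 19 mm wide in x, end wall 16 mm) and a flat grey deck, 126 mm wide and level with the rim, with the timer dial at the +y end. Origin: centre of the underside, z up.
- well_floor (a point): Centre of the flat floor of the dryer's deep steel well, 52 mm above the table; same axes as the dryer. The well is rectangular, 112 mm along x by 168 mm along y inside, 113 mm deep, with upright walls, so the basket goes in with its long side along the dryer's y (either way round) with 19 mm room on each x side and 14 mm at each end.
- well_mouth (a point): Centre of the well's open mouth, level with its rim, 113 mm above well_floor.
- timer (a joint): Timer dial on the dryer's deck, in rad: 0 when it points to mark 0, growing as it turns clockwise seen from above. The marks 0, 5, 10, 15, 20, 25, 30 are 0.42 rad apart, so 15 is at 1.26. It clicks at each mark (about 0.1 N m to turn past a click), stays on the mark where it is left, and stops at both ends. It starts on or near 0 or 5.
- timer_grip (a point): Point on the dial's upright axis, mid-height of its bar grip, 24 mm above the deck (189 mm above the table). The black bar is 58 mm long, 14 mm wide, its top 35 mm above the deck, on a skirt 68 mm across and 10 mm high; a white line marks its pointer end. At joint value t the pointer lies along the dryer's +x turned by 1.26 - t counterclockwise from above, so at mark 15 along +x.
- other_basket: Equal wire basket holding two flat jade slabs; stays where it is. Same size and origin as the ball basket; it stands on the same perforated steel tray (tray floor 6 mm above the table, rim 16 mm).
- disc: Jade disc with a hole, 64 mm across, 12 mm thick, lying on the tray; bystander.
- offcut: Rectangular jade offcut, 46 x 85 x 16 mm, lying on the tray; bystander.
- handpiece: Black carving handpiece, 168 mm long along its y, 27 mm thick, lying on the tray; bystander.
- bowl: White ceramic bowl, 104 mm across, 50 mm high, on the table near the robot; bystander.

How it is judged:
On the way, in this order (a step that is already met when the one before it is completed fails the run):
1. the ball basket stands flat on the well's floor, let go of (x of basket in the frame of well_floor between -0.03 and 0.03 m and y of basket in the frame of well_floor between -0.03 and 0.03 m and z of basket in the frame of well_floor between -0.006 and 0.006 m and angle between basket's own z axis and vertical below 0.07 rad and contact force between the fingers and basket below 0.3 N), for 0.3 s.
2. the timer dial points to 15 (value of joint timer between 1.14 and 1.38 rad), for 0.3 s.
At the end, for the whole second after the job is handed in: The ball basket stands flat and at rest on the well's floor (underside within 6 mm of the floor, tilted less than 0.07 rad, its centre within 30 mm of the well's), both balls lie in their own cells, and the timer dial is on 15 (1.26 rad, within 0.12) (all of step 2 and x of basket in the frame of well_floor between -0.03 and 0.03 m and y of basket in the frame of well_floor between -0.03 and 0.03 m and z of basket in the frame of well_floor between -0.006 and 0.006 m and angle between basket's own z axis and vertical below 0.07 rad and x of ball_a_center in the frame of basket between -0.02 and 0.02 m and y of ball_a_center in the frame of basket between 0.015 and 0.055 m and z of ball_a_center in the frame of basket between 0.02 and 0.045 m and x of ball_b_center in the frame of basket between -0.02 and 0.02 m and y of ball_b_center in the frame of basket between -0.055 and -0.015 m and z of ball_b_center in the frame of basket between 0.02 and 0.045 m and linear speed of basket below 0.03 m/s); the robot touches nothing.
It fails at once if the robot touches a ball (contact force between any of the fingers, the arm and ball_a above 0.5 N or contact force between any of the fingers, the arm and ball_b above 0.5 N).
It fails at once if a ball takes a hard knock (over 40 N) (contact force between any of ball_a, ball_b and anything else above 40 N).
It fails at once if the basket is banged on the dryer (over 100 N) (contact force between basket and dryer above 100 N).
It fails at once if the basket is dropped onto the well's floor, or comes down on it fast (over 0.25 m/s in the last 20 mm) (x of basket in the frame of well_floor between -0.04 and 0.04 m and y of basket in the frame of well_floor between -0.04 and 0.04 m and z of basket in the frame of well_floor between -0.01 and 0.02 m and linear speed of basket above 0.25 m/s).
It fails at once if something else is shifted more than 30 mm: the other basket, the jade disc, the jade offcut, the handpiece, the bowl (distance of any of other_basket, disc, offcut, handpiece, bowl from where it was at the start of the episode above 0.03 m).
It also fails if it takes over 58 s, if anything falls off the work surface, if the arm or the gripper's body presses on something with over 40 N, if the wrist force passes 120 N, or if a joint passes its speed limit or range.

## Robot

A 7-joint arm with a two-finger parallel gripper is mounted at the origin on the work surface. World frame = base frame: x ahead of the robot, y to its left, z up, the work surface at z = 0. Lengths are in m, angles in rad, forces in N, time in s.
With the tool pointing down it reaches from about 0.4 to 0.85 m from the base axis. Payload 10.4 kg.
Tool frame: the origin (TCP) lies at the very end of the fingers, on their centre line; the grasp point (between the pads) lies 19 mm behind it; z points along the fingers, y is the line along which they close (so a half turn about z gives the same grasp; the last joint's range is limited). The gripper opens to 87 mm and grips with 3 to 60 N. Pads are 19 mm wide; open, the fingers measure 117 mm over their backs; the gripper's body (75 mm by 190 mm) begins 51 mm behind the grasp point.
Start: joints at [-1.344, 0.332, -0.065, 1.46, 0.022, 1.35, -0.088], TCP at [0.154, 0.606, 0.223] pointing down, gripper open.
Joint ranges: [-2.6, 2.6], [-0.5, 2.12], [-1.47, 1.34], [0.16, 2.42], [-1.27, 4.41], [0.06, 2.06], [-2.6, 2.6]. Speed limits (rad/s): [2.22, 2.22, 2.79, 2.79, 3.14, 3.14, 3.14].

## Interface

Orientations are given as a unit quaternion [x, y, z, w].
In Python, from bench import read_state, cams, workorder gives the robot as it stands.
- The arm moves only by the shell command python3 -m crank 'ROWS' [FORCE]. ROWS is text: rows parted by semicolons, each of 5 numbers parted by spaces: the shift along the tool's x, y, z scaled (see below), then the turn about the tool's z scaled (see below), then the opening, from -1 (shut) to 1 (fully open). In form: dx dy dz yaw jaw; .... A call has 1 to 10 rows; each row shifts and turns the commanded pose from where the row before left it, along the tool's axes as they then stand; what a row does not reach is not made up. The controller multiplies each number of a shift by 200 mm and each number of a turn by 90 degrees. A row lasts 1/10 s, in which the tool goes at most 50 mm and 8.59 degrees, less where a joint would pass 70% of its speed; a pose out of reach is approached as far as the arm can. A call with a number of a shift or a turn outside -1 to 1 is refused whole. A call with a gripper value outside its range is refused whole. The fingers move at their own pace and stop on an object; FORCE is the grip in N (left out, the last holds). Time passes only in rows, so rows that do not move let the fingers close. It gives the time, the measured TCP pose, the force, the opening and the grip force at its end, in the units of the state.
- read_state(): the state, without advancing time (a new reading comes with each control period).
- cams.camera(name): name is "scene" or "top" or "wrist"; returns a dict with "img" (400x640x3 uint8, blue, green, red), "K" (3x3 intrinsics, pixels), "xyz" and "attitude" of the camera in the world; the wrist camera has in their place "mount" (4x4, takes a point from camera to tool coordinates, whose origin is the TCP and whose axes are the flange's). Camera axes: x right, y down, z forward; pixel columns grow to the right and rows downward; lengths in m; the calibration is good to about 2 mm. A picture is of the moment at which its call begins: read the wrist's pose just before it. There is no depth.
- workorder.close_job(): hands the job in; it is judged then, once.
The state is a dict: "time": time; "joint_positions": joint angles; "joint_vel": joint speeds; "joint_torque": joint torques, N m; "ee_pos": TCP position; "eef_rot": TCP orientation; "ft_force": force on the tool from outside, world axes, zero at the start; "torque": the same for the moment, N m; "width": finger opening in m; "grip_force": force on a finger pad.
Only numpy, scipy, OpenCV 4.12 (cv2) and the standard library are available. Lean on these libraries where they do the work, as an engineer would, in place of code of your own. Each camera call takes 0.05 s, during which the arm holds its last target. There are 200 camera calls.

## Working session

There is one attempt and no reset: what is moved stays moved. The work goes in short steps, Python scripts to look and compute and a shell command to move; the robot and the scene stay as the last step left them, time stands still between calls to the robot, and variables do not carry over. Pictures are saved under pics/ and viewed, at most 10 in all, crops included, and the job is handed in when it is done.

```bash
ls; mkdir -p pics
cat > h.py <<'E'
import numpy as np, cv2
from scipy.spatial.transform import Rotation as R
from bench import read_state, cams, workorder
def att(a):
    a=np.array(a,float)
    return a if a.shape==(3,3) else R.from_quat(a).as_matrix()
E
python3 - <<'E'
from h import *
s=read_state(); print(s['time'],s['ee_pos'],s['eef_rot'],s['width'])
for n in ('scene','top'):
    c=cams.camera(n); cv2.imwrite(f'pics/{n}0.png',c['img']); print(n,c['K'],c['xyz'],c['attitude'])
    np.savez(f'{n}.npz',K=c['K'],xyz=c['xyz'],A=att(c['attitude']))
s=read_state();c=cams.camera('wrist');cv2.imwrite('pics/wrist0.png',c['img']);print(c['K'],c['mount'])
E
```

```text
pics
0.0 [0.1544404  0.60522688 0.22178091] [ 1.24575742e-01  9.92209859e-01 -6.92328448e-04 -3.52855052e-05] 0.08710881828357682
scene [[404.79769614   0.         320.83171531]
 [  0.         404.79769614 198.10055572]
 [  0.           0.           1.        ]] [ 1.1115106  -0.35078908  0.69697468] [ 0.77855936  0.46308601 -0.21213125 -0.36660196]
top [[380.96168032   0.         320.47101333]
 [  0.         380.96168032 198.97770094]
 [  0.           0.           1.        ]] [ 0.28850575 -0.01080333  1.10302252] [-0.68977691  0.71523221 -0.08304058  0.0758615 ]
[[294.06176266   0.         313.43504882]
 [  0.         294.06176266 207.02632939]
 [  0.           0.           1.        ]] [[ 6.16374092e-05 -9.59621421e-01 -2.81294730e-01  7.61290058e-02]
 [ 9.99999992e-01  8.95032569e-05 -8.62150308e-05  6.09314050e-04]
 [ 1.07910585e-04 -2.81294722e-01  9.59621419e-01 -1.60174344e-01]
 [ 0.00000000e+00  0.00000000e+00  0.00000000e+00  1.00000000e+00]]
```

View pics/top0.png

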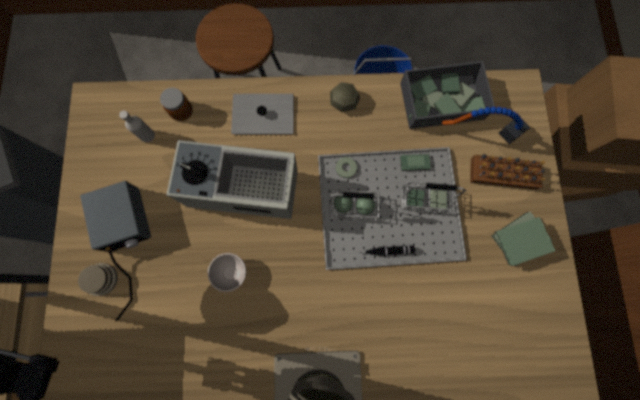

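View pics/scene0.png

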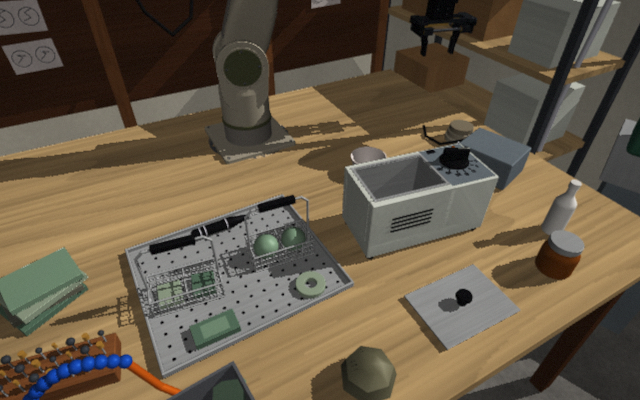

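Top view: ball basket near (358,205), slab basket (435,198), dryer (232,178) with its dial on the left at (195,172). I'll enlarge both views to pick pixels.

Run:
```python
import cv2
a=cv2.imread('pics/top0.png')[130:250,160:410]; cv2.imwrite('pics/t1.png',cv2.resize(a,None,fx=3.2,fy=3.2,interpolation=cv2.INTER_CUBIC))
a=cv2.imread('pics/scene0.png')[130:280,210:510]; cv2.imwrite('pics/s1.png',cv2.resize(cv2.convertScaleAbs(a,alpha=1.5),None,fx=2.6,fy=2.6,interpolation=cv2.INTER_CUBIC))
```

```text
(no output)
```

View pics/t1.png

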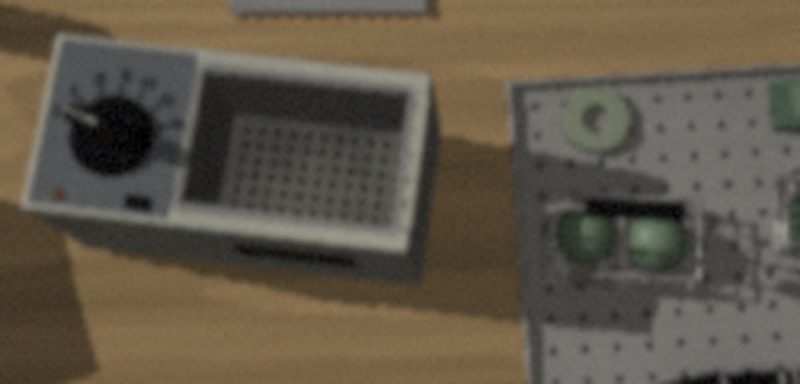

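View pics/s1.png

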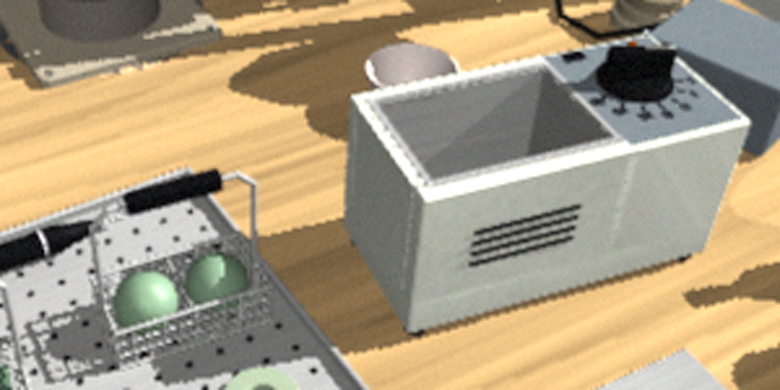

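```bash
cat >> h.py <<'E'
def load(n):
    d=np.load(n+'.npz'); return d['K'],d['xyz'],d['A']
def ray(n,p):
    K,t,A=load(n); return t,A@np.linalg.solve(K,np.array([p[0],p[1],1.]))
def onz(n,p,z):
    t,d=ray(n,p); return t+d*(z-t[2])/d[2]
def tri(pt,ps):
    a,u=ray('top',pt); b,v=ray('scene',ps)
    s=np.linalg.lstsq(np.c_[u,-v],b-a,rcond=None)[0]
    return (a+s[0]*u+b+s[1]*v)/2, np.linalg.norm(a+s[0]*u-b-s[1]*v)
T=lambda x,y:(160+(x-1.1)/3.2,130+(y-1.1)/3.2)
S=lambda x,y:(210+(x-.8)/2.6,130+(y-.8)/2.6)
E
python3 - <<'E'
from h import *
np.set_printoptions(precision=4,suppress=True)
c=np.array([onz('top',T(*p),.165) for p in ((58,36),(430,74),(408,250),(25,208))]);print(c[:,:2],c.mean(0))
for i in range(4):
    d=c[(i+1)%4]-c[i];print(np.linalg.norm(d),np.degrees(np.arctan2(d[1],d[0])))
cs=np.array([onz('scene',S(*p),.165) for p in ((748,120),(425,192),(352,96),(662,30))]);print('scene',cs[:,:2],cs.mean(0))
g=[onz('top',T(*p),.151) for p in ((587,207),(684,212))];print('grip top',g,np.mean(g,0))
gs=[onz('scene',S(*p),.151) for p in ((220,180),(126,202))];print('grip scene',gs,np.mean(gs,0))
print(tri(T(587,207),S(220,180)),tri(T(684,212),S(126,202)))
b=[onz('top',T(*p),.037) for p in ((586,236),(655,242))];print('balls',b,np.mean(b,0))
b=[onz('scene',S(*p),.037) for p in ((218,283),(147,302))];print('balls',b,np.mean(b,0))
k=onz('top',T(112,135),.175);q=onz('top',T(70,110),.2);print('dial',k,q)
s=read_state();m=R.from_quat(s['eef_rot']).as_matrix();print(s['ee_pos'],m)
E
```

```text
[[0.6719 0.3422]
 [0.6286 0.0397]
 [0.4835 0.0601]
 [0.5281 0.3615]] [0.578  0.2009 0.165 ]
0.3056346932625991 -98.1366019470166
0.14656982704044064 172.01112138793027
0.30473045293664014 81.58005199034736
0.1450680548516676 -7.6287342549813095
scene [[0.6724 0.3406]
 [0.6206 0.0448]
 [0.4843 0.0616]
 [0.5307 0.3793]] [0.577  0.2066 0.165 ]
grip top [array([ 0.5165, -0.0832,  0.151 ]), array([ 0.5097, -0.1609,  0.151 ])] [ 0.5131 -0.1221  0.151 ]
grip scene [array([ 0.5173, -0.0824,  0.151 ]), array([ 0.5067, -0.1592,  0.151 ])] [ 0.512  -0.1208  0.151 ]
(array([ 0.5168, -0.0827,  0.1507]), np.float64(0.001075169172924397)) (array([ 0.5092, -0.1603,  0.1534]), np.float64(0.0005694078489785877))
balls [array([ 0.5172, -0.0896,  0.037 ]), array([ 0.5095, -0.1511,  0.037 ])] [ 0.5134 -0.1204  0.037 ]
balls [array([ 0.5183, -0.0889,  0.037 ]), array([ 0.51  , -0.1523,  0.037 ])] [ 0.5141 -0.1206  0.037 ]
dial [0.5828 0.2919 0.175 ] [0.5962 0.317  0.2   ]
[0.1544 0.6053 0.222 ] [[-0.969   0.2472 -0.0002]
 [ 0.2472  0.969  -0.001 ]
 [-0.     -0.0011 -1.    ]]
```

```bash
cat >> h.py <<'E'
def cur():
    s=read_state(); m=R.from_quat(s['eef_rot']).as_matrix()
    return np.array(s['ee_pos']),np.degrees(np.arctan2(m[1,0],m[0,0])),s
def plan(p,psi,q,psi1,n,ramp=True):
    """rows from pose (p,psi) to (q,psi1), smooth start and stop"""
    u=np.linspace(0,1,n+1); w=(u*u*(3-2*u)) if ramp else u
    p=np.array(p,float); q=np.array(q,float); out=[]
    for a,b in zip(w[:-1],w[1:]):
        t=np.radians(psi+(psi1-psi)*a); d=(q-p)*(b-a); c,s=np.cos(t),np.sin(t)
        out.append('%.3f %.3f %.3f %.4f'%((c*d[0]+s*d[1])/.2,(s*d[0]-c*d[1])/.2,-d[2]/.2,(psi-psi1)*(b-a)/90))
    print('; '.join(out))
E
python3 - <<'E'
from h import *
p,psi,_=cur(); print(p,psi)
plan(p,psi,[.45,.25,.33],psi-45,10,False)
plan([.45,.25,.33],psi-45,[.5127,-.1213,.27],83.5,10,False)
E
```

```text
[0.15444112 0.60532012 0.22196464] 165.6884256117202
-0.187 -0.136 -0.054 0.0500; -0.197 -0.121 -0.054 0.0500; -0.206 -0.105 -0.054 0.0500; -0.214 -0.088 -0.054 0.0500; -0.220 -0.071 -0.054 0.0500; -0.225 -0.054 -0.054 0.0500; -0.228 -0.036 -0.054 0.0500; -0.230 -0.018 -0.054 0.0500; -0.231 0.000 -0.054 0.0500; -0.230 0.018 -0.054 0.0500
-0.176 -0.068 0.030 0.0413; -0.180 -0.056 0.030 0.0413; -0.183 -0.044 0.030 0.0413; -0.185 -0.033 0.030 0.0413; -0.187 -0.020 0.030 0.0413; -0.188 -0.008 0.030 0.0413; -0.188 0.004 0.030 0.0413; -0.188 0.016 0.030 0.0413; -0.186 0.028 0.030 0.0413; -0.184 0.040 0.030 0.0413
```

```bash
python3 -m crank '-0.187 -0.136 -0.054 0.05 1; -0.197 -0.121 -0.054 0.05 1; -0.206 -0.105 -0.054 0.05 1; -0.214 -0.088 -0.054 0.05 1; -0.22 -0.071 -0.054 0.05 1; -0.225 -0.054 -0.054 0.05 1; -0.228 -0.036 -0.054 0.05 1; -0.23 -0.018 -0.054 0.05 1; -0.231 0 -0.054 0.05 1; -0.23 0.018 -0.054 0.05 1'
python3 - <<'E'
from h import *
p,psi,_=cur(); print(p,psi)
plan(p,psi,[.5127,-.1213,.27],83.5,10,False)
E
```

```text
time: 1.15
ee_pos: [0.4506, 0.2483, 0.331]
eef_rot: [0.496, 0.868, 0.0, -0.0]
ft_force: [1.4, 1.5, 0.9]
width: 0.0874
grip_force: 0.0
[0.45056093 0.24832181 0.33100117] 120.50585882264166
-0.175 -0.067 0.031 0.0411; -0.179 -0.056 0.031 0.0411; -0.182 -0.044 0.031 0.0411; -0.185 -0.032 0.031 0.0411; -0.186 -0.020 0.031 0.0411; -0.187 -0.008 0.031 0.0411; -0.187 0.004 0.031 0.0411; -0.187 0.016 0.031 0.0411; -0.185 0.028 0.031 0.0411; -0.183 0.040 0.031 0.0411
```

```bash
python3 -m crank '-0.175 -0.067 0.031 0.041 1; -0.179 -0.056 0.031 0.041 1; -0.182 -0.044 0.031 0.041 1; -0.185 -0.032 0.031 0.041 1; -0.186 -0.02 0.031 0.041 1; -0.187 -0.008 0.031 0.041 1; -0.187 0.004 0.031 0.041 1; -0.187 0.016 0.031 0.041 1; -0.185 0.028 0.031 0.041 1; -0.183 0.04 0.031 0.041 1'
python3 -m crank '0 0 0 0 1; 0 0 0 0 1; 0 0 0 0 1'
python3 - <<'E'
from h import *
p,psi,s=cur(); c=cams.camera('wrist'); im=c['img']
m=R.from_quat(s['eef_rot']).as_matrix(); M=c['mount']
np.savez('wrist.npz',K=c['K'],xyz=p+m@M[:3,3],A=m@M[:3,:3]); print(p,psi)
# project the expected grip outline onto the picture
K,t,A=load('wrist'); y=np.array([.113,.9936,0]);x=np.array([.9936,-.113,0]);g=np.array([.5127,-.1213,.159])
q=np.array([g+a*x*.007+b*y*.04 for a,b in((-1,-1),(1,-1),(1,1),(-1,1))]);v=(q-t)@A;uv=(v/v[:,2:])@K.T
im=im.copy();cv2.polylines(im,[uv[:,:2].round().astype(int)],True,(0,0,255),1)
cv2.imwrite('pics/w1.png',im);print(uv[:,:2].round())
E
```

```text
time: 2.15
ee_pos: [0.5132, -0.1206, 0.2683]
eef_rot: [0.745, 0.667, 0.0, -0.0]
ft_force: [0.2, 1.2, -0.6]
width: 0.087
grip_force: 0.0
time: 2.45
ee_pos: [0.5133, -0.118, 0.2685]
eef_rot: [0.744, 0.668, 0.0, -0.0]
ft_force: [-0.5, 0.5, 0.4]
width: 0.0869
grip_force: 0.0
[ 0.51331555 -0.11804255  0.26845587] 83.89414634293887
[[305. 247.]
 [319. 248.]
 [320. 167.]
 [305. 167.]]
```

View pics/w1.png

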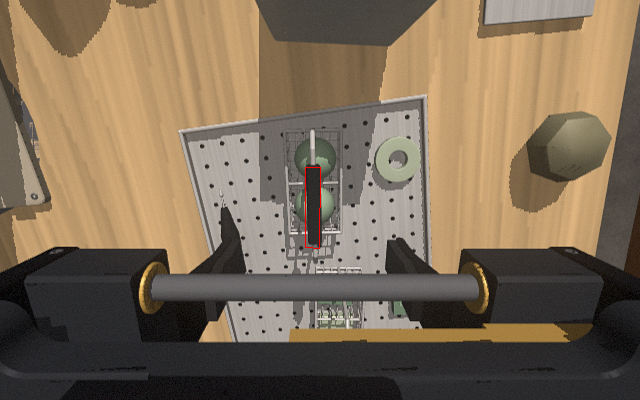

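The projected grip outline lies right on the black grip (313,205), and both balls are beside it below. I'm descending to it.

```bash
python3 -m crank '-0.016 0 0.05 0.004 1; 0 0 0.1 0 1; 0 0 0.1 0 1; 0 0 0.1 0 1; 0 0 0.1 0 1; 0 0 0.1 0 1; 0 0 0.07 0 1; 0 0 0.04 0 1; 0 0 0.02 0 1; 0 0 0 0 1'
python3 -m crank '0 0 0 0 -1; 0 0 0 0 -1; 0 0 0 0 -1; 0 0 0 0 -1; 0 0 0 0 -1; 0 0 0 0 -1; 0 0 0 0 -1; 0 0 0 0 -1' 35
```

```text
time: 3.5
ee_pos: [0.5129, -0.1223, 0.1325]
eef_rot: [0.746, 0.665, -0.0, -0.0]
ft_force: [-0.8, -0.3, -0.8]
width: 0.087
grip_force: 0.0
time: 4.3
ee_pos: [0.5129, -0.1223, 0.1325]
eef_rot: [0.746, 0.665, 0.0, -0.0]
ft_force: [-0.4, 0.0, 0.5]
width: 0.031
grip_force: 0.0
```

```bash
python3 -m crank '0 0 0 0 -1; 0 0 0 0 -1; 0 0 0 0 -1; 0 0 0 0 -1; 0 0 0 0 -1; 0 0 0 0 -1'
```

```text
time: 4.9
ee_pos: [0.5129, -0.1223, 0.1325]
eef_rot: [0.746, 0.665, 0.0, -0.0]
ft_force: [-0.1, 0.0, -0.1]
width: 0.0134
grip_force: 34.8
```

```bash
python3 -m crank '0 0 -0.01 0 -1; 0 0 -0.02 0 -1; 0 0 -0.03 0 -1; 0 0 -0.04 0 -1; 0 0 -0.05 0 -1; 0 0 -0.06 0 -1; 0 0 -0.07 0 -1; 0 0 -0.08 0 -1; 0 0 -0.08 0 -1; 0 0 -0.08 0 -1'
python3 -m crank '0 0 -0.08 0 -1; 0 0 -0.08 0 -1; 0 0 -0.08 0 -1; 0 0 -0.07 0 -1; 0 0 -0.06 0 -1; 0 0 -0.05 0 -1; 0 0 -0.03 0 -1; 0 0 -0.02 0 -1; 0 0 -0.01 0 -1; 0 0 0 0 -1'
python3 - <<'E'
from h import *
p,psi,s=cur(); print(p,psi,s['width'])
plan(p,psi,[.5703,.1465,.332],81.9,22)
E
```

```text
time: 5.9
ee_pos: [0.513, -0.1225, 0.2382]
eef_rot: [0.747, 0.665, 0.0, 0.0]
ft_force: [0.1, -0.3, -6.6]
width: 0.0135
grip_force: 34.8
time: 6.9
ee_pos: [0.5129, -0.1223, 0.3324]
eef_rot: [0.746, 0.665, -0.0, -0.0]
ft_force: [0.4, 0.6, -7.7]
width: 0.0136
grip_force: 34.8
[ 0.51285888 -0.12233738  0.33235365] 83.42855985363622 0.013566275635222063
0.008 0.001 0.000 0.0001; 0.024 0.002 0.000 0.0003; 0.038 0.004 0.000 0.0005; 0.050 0.005 0.000 0.0006; 0.061 0.006 0.000 0.0008; 0.070 0.006 0.000 0.0009; 0.078 0.007 0.000 0.0010; 0.084 0.008 0.000 0.0010; 0.088 0.008 0.000 0.0011; 0.092 0.008 0.000 0.0011; 0.093 0.008 0.000 0.0012; 0.093 0.008 0.000 0.0012; 0.092 0.007 0.000 0.0011; 0.089 0.007 0.000 0.0011; 0.084 0.006 0.000 0.0010; 0.078 0.006 0.000 0.0010; 0.070 0.005 0.000 0.0009; 0.061 0.004 0.000 0.0008; 0.050 0.004 0.000 0.0006; 0.038 0.003 0.000 0.0005; 0.024 0.002 0.000 0.0003; 0.008 0.001 0.000 0.0001
```

```bash
python3 -m crank '0.008 0.001 0 0 -1; 0.024 0.002 0 0 -1; 0.038 0.004 0 0 -1; 0.05 0.005 0 0.001 -1; 0.06 0.006 0 0.001 -1; 0.07 0.006 0 0.001 -1; 0.078 0.007 0 0.001 -1; 0.084 0.008 0 0.001 -1; 0.088 0.008 0 0.001 -1; 0.092 0.008 0 0.001 -1'
python3 -m crank '0.093 0.008 0 0.001 -1; 0.093 0.008 0 0.001 -1; 0.092 0.007 0 0.001 -1; 0.089 0.007 0 0.001 -1; 0.084 0.006 0 0.001 -1; 0.078 0.006 0 0.001 -1; 0.07 0.005 0 0.001 -1; 0.06 0.004 0 0.001 -1; 0.05 0.004 0 0.001 -1; 0.038 0.003 0 0.001 -1'
python3 -m crank '0.024 0.002 0 0 -1; 0.008 0.001 0 0 -1; 0 0 0 0 -1; 0 0 0 0 -1; 0 0 0 0 -1'
python3 - <<'E'
from h import *
p,psi,s=cur(); print(p,psi,s['width'])
for n in('wrist','top'):
    c=cams.camera(n); cv2.imwrite(f'pics/{n}2.png',c['img'])
    if n=='wrist':
        m=R.from_quat(s['eef_rot']).as_matrix(); M=c['mount'];np.savez('wrist.npz',K=c['K'],xyz=p+m@M[:3,3],A=m@M[:3,:3])
E
```

```text
time: 7.9
ee_pos: [0.5381, -0.0042, 0.3324]
eef_rot: [0.75, 0.662, 0.0, -0.0]
ft_force: [-0.0, -0.5, -7.7]
width: 0.0136
grip_force: 34.8
time: 8.9
ee_pos: [0.5692, 0.1413, 0.3325]
eef_rot: [0.755, 0.655, -0.0, -0.0]
ft_force: [0.6, -0.0, -7.2]
width: 0.0134
grip_force: 34.8
time: 9.4
ee_pos: [0.5705, 0.1462, 0.3326]
eef_rot: [0.756, 0.655, 0.0, 0.0]
ft_force: [0.4, -0.2, -7.5]
width: 0.0135
grip_force: 34.8
[0.57054895 0.14615431 0.33264558] 81.85655600192524 0.013529331472469465
```

View pics/wrist2.png

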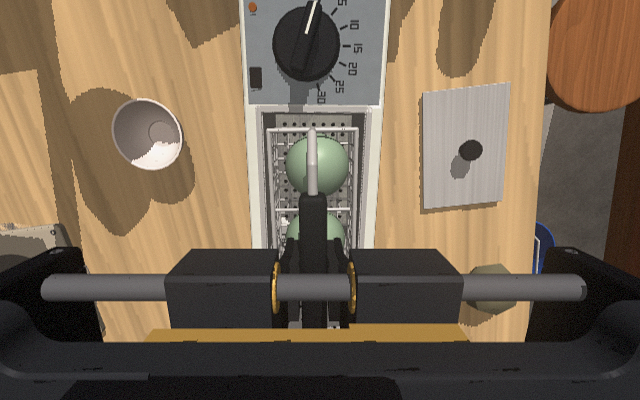

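Run:
```python
from h import *
np.set_printoptions(precision=4,suppress=True)
a=np.radians(-8.1); Rd=np.array([[np.cos(a),-np.sin(a)],[np.sin(a),np.cos(a)]]); o=np.array([.578,.201])
loc=lambda p:(p[:2]-o)@Rd
for nm,px,z in (('outL',(247,106),.165),('outR',(381,108),.165),('topL',(242,10),.165),('topR',(390,10),.165),('inL',(261,200),.165),('inR',(372,200),.165),('deckmid',(315,108),.165),('skirt',(306,43),.175),('bar a',(305,34),.2),('bar tip',(317,0),.2),('15txt',(359,46),.165)):
    p=onz('wrist',px,z); print(nm,p,loc(p))
```

```text
outL [0.5155 0.2477 0.165 ] [-0.0685  0.0374]
outR [0.6553 0.2257 0.165 ] [0.0731 0.0353]
topL [0.5287 0.335  0.165 ] [-0.0677  0.1257]
topR [0.671  0.3146 0.165 ] [0.076  0.1256]
inL [0.5105 0.1447 0.165 ] [-0.0589 -0.0652]
inR [0.6372 0.1266 0.165 ] [ 0.0691 -0.0653]
deckmid [0.5862 0.2356 0.165 ] [0.0033 0.0354]
skirt [0.5858 0.2955 0.175 ] [-0.0055  0.0947]
bar a [0.5858 0.297  0.2   ] [-0.0058  0.0961]
bar tip [0.5999 0.3212 0.2   ] [0.0047 0.1221]
15txt [0.6381 0.2876 0.165 ] [0.0473 0.0942]
```

The dial is at about (306,42) with its pointer near 0. The well mouth runs from about x=261 to 372, and the basket is centred within 3 mm. Lowering with a small correction.

```bash
python3 -m crank '0.008 0.005 0.01 0 -1; 0.007 0.005 0.02 0 -1; 0 0 0.04 0 -1; 0 0 0.05 0 -1; 0 0 0.05 0 -1; 0 0 0.05 0 -1; 0 0 0.05 0 -1; 0 0 0.05 0 -1; 0 0 0.05 0 -1; 0 0 0.05 0 -1'
python3 -m crank '0 0 0.05 0 -1; 0 0 0.05 0 -1; 0 0 0.05 0 -1; 0 0 0.04 0 -1; 0 0 0.03 0 -1; 0 0 0.02 0 -1; 0 0 0.02 0 -1; 0 0 0.01 0 -1; 0 0 0.01 0 -1; 0 0 0 0 -1'
```

```text
time: 10.5
ee_pos: [0.5729, 0.1494, 0.2477]
eef_rot: [0.755, 0.655, 0.0, -0.0]
ft_force: [1.0, -0.1, -6.2]
width: 0.0138
grip_force: 34.8
time: 11.5
ee_pos: [0.5729, 0.1494, 0.1924]
eef_rot: [0.755, 0.655, -0.0, -0.0]
ft_force: [-0.2, 0.0, -6.4]
width: 0.014
grip_force: 34.8
```

```bash
python3 -m crank '0 0 0.01 0 -1; 0 0 0.01 0 -1; 0 0 0.01 0 -1; 0 0 0.01 0 -1; 0 0 0.005 0 -1; 0 0 0.005 0 -1; 0 0 0.005 0 -1; 0 0 0.005 0 -1; 0 0 0.005 0 -1; 0 0 0 0 -1'
```

```text
time: 12.5
ee_pos: [0.5729, 0.1494, 0.1794]
eef_rot: [0.755, 0.655, -0.0, -0.0]
ft_force: [-0.6, 0.5, -6.7]
width: 0.0135
grip_force: 34.8
```

```bash
python3 -m crank '0 0 0.003 0 -1; 0 0 0.003 0 -1; 0 0 0 0 -1'; python3 -m crank '0 0 0.003 0 -1; 0 0 0.003 0 -1; 0 0 0 0 -1'
```

```text
time: 12.8
ee_pos: [0.5731, 0.1492, 0.1787]
eef_rot: [0.755, 0.655, 0.0, 0.0]
ft_force: [-0.8, -0.6, -3.5]
width: 0.0133
grip_force: 34.8
time: 13.1
ee_pos: [0.5735, 0.1491, 0.1786]
eef_rot: [0.755, 0.655, 0.001, 0.0]
ft_force: [-4.0, -3.6, 7.8]
width: 0.0137
grip_force: 34.8
```

The basket is on the floor at the expected height, so I'll ease off and open.

```bash
python3 -m crank '0 0 -0.004 0 -1; 0 0 0 0 -0.6; 0 0 0 0 -0.4; 0 0 0 0 0; 0 0 0 0 0.3; 0 0 0 0 0.3; 0 0 0 0 0.3; 0 0 0 0 0.3; 0 0 0 0 0.3; 0 0 0 0 0.3'
```

```text
time: 14.1
ee_pos: [0.573, 0.1494, 0.178]
eef_rot: [0.755, 0.655, 0.0, -0.0]
ft_force: [-0.2, 0.5, 0.5]
width: 0.0559
grip_force: 0.0
```

```bash
python3 -m crank '0 0 -0.03 0 0.3; 0 0 -0.05 0 0.3; 0 0 -0.1 0 0.3; 0 0 -0.1 0 0.3; 0 0 -0.1 0 0.3; 0 0 -0.1 0 0.3; 0.1 0 -0.1 0 0.3; 0.1 0 -0.1 0 0.3; 0.1 0 0 0 0.3; 0 0 0 0 0.3'
python3 -m crank '0 0 0 0 0.3; 0 0 0 0 0.3'
python3 - <<'E'
from h import *
p,psi,s=cur(); print(p,psi,s['width'],s['joint_positions'])
c=cams.camera('wrist'); cv2.imwrite('pics/w3.png',c['img'])
m=R.from_quat(s['eef_rot']).as_matrix(); M=c['mount'];np.savez('wrist.npz',K=c['K'],xyz=p+m@M[:3,3],A=m@M[:3,:3])
cv2.imwrite('pics/w3c.png',cv2.resize(c['img'][0:240,210:430],None,fx=2.5,fy=2.5,interpolation=cv2.INTER_CUBIC))
E
```

```text
time: 15.1
ee_pos: [0.5811, 0.2124, 0.3138]
eef_rot: [0.754, 0.657, 0.0, -0.0]
ft_force: [-1.0, -0.0, -0.7]
width: 0.0568
grip_force: 0.0
time: 15.3
ee_pos: [0.5813, 0.2076, 0.3134]
eef_rot: [0.756, 0.655, -0.001, 0.0]
ft_force: [0.2, -0.5, 0.1]
width: 0.0566
grip_force: 0.0
[0.58133018 0.20757853 0.31338411] 81.81882755034836 0.05659765211738947 [-0.80397454  0.30174568  0.50569416  1.35580673 -0.14404791  1.52143648
 -0.4531208 ]
```

View pics/w3c.png

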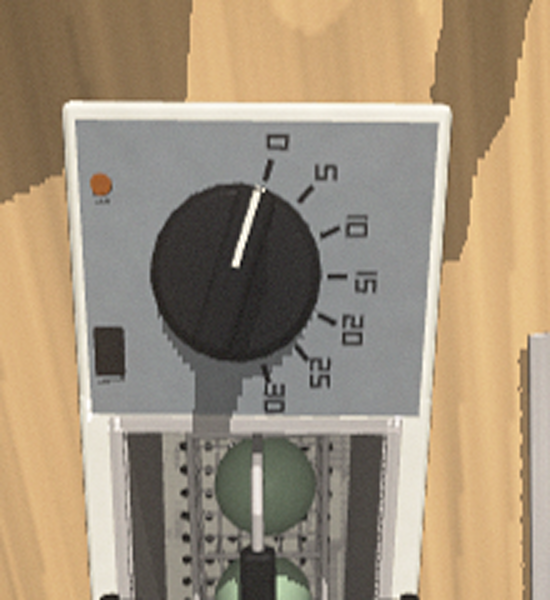

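The dial points at 0, with the white line running from crop (236,266) to (262,190) and the skirt centre at about (236,272). The basket is upright in the well with the visible ball in its cell.

Run:
```python
from h import *
np.set_printoptions(precision=4,suppress=True)
W=lambda x,y:(210+(x-.75)/2.5,(y-.75)/2.5)
a=np.radians(-8.1); Rd=np.array([[np.cos(a),-np.sin(a)],[np.sin(a),np.cos(a)]]); o=np.array([.578,.201])
for nm,px,z in (('skirt',(236,272),.170),('line0',(236,266),.2),('line1',(262,190),.2),('m0',(268,170),.165),('m15',(337,277),.165),('m30',(266,372),.165),('cornTL',(66,103),.165),('cornTR',(450,107),.165)):
    p=onz('wrist',W(*px),z); print(nm,p,(p[:2]-o)@Rd)
p,q=onz('wrist',W(236,266),.2),onz('wrist',W(262,190),.2);d=q-p;print(np.degrees(np.arctan2(d[1],d[0])))
m=[onz('wrist',W(*x),.165) for x in((268,170),(337,277),(266,372))];print(m)
A=np.array([2*(m[1]-m[0])[:2],2*(m[2]-m[0])[:2]]);b=[m[1][:2]@m[1][:2]-m[0][:2]@m[0][:2],m[2][:2]@m[2][:2]-m[0][:2]@m[0][:2]];print('centre',np.linalg.solve(A,b))
```

```text
skirt [0.586 0.297 0.17 ] [-0.0056  0.0961]
line0 [0.5871 0.2977 0.2   ] [-0.0046  0.097 ]
line1 [0.5996 0.3208 0.2   ] [0.0045 0.1217]
m0 [0.6037 0.3321 0.165 ] [0.007  0.1335]
m15 [0.6255 0.2896 0.165 ] [0.0346 0.0944]
m30 [0.5923 0.2566 0.165 ] [0.0063 0.0571]
cornTL [0.5319 0.3657 0.165 ] [-0.0689  0.1566]
cornTR [0.6744 0.3439 0.165 ] [0.0753 0.155 ]
61.50386952303809
[array([0.6037, 0.3321, 0.165 ]), array([0.6255, 0.2896, 0.165 ]), array([0.5923, 0.2566, 0.165 ])]
centre [0.586  0.2962]
```

Run:
```python
from h import *
p,psi,s=cur(); print(p,psi); plan(p,psi,[.586,.2965,.25],62.2,8,False)
```

```text
[0.5813506  0.20756326 0.31353388] 81.81122395965588
0.055 -0.005 0.040 0.0272; 0.055 -0.007 0.040 0.0272; 0.055 -0.010 0.040 0.0272; 0.054 -0.012 0.040 0.0272; 0.054 -0.014 0.040 0.0272; 0.053 -0.017 0.040 0.0272; 0.052 -0.019 0.040 0.0272; 0.051 -0.021 0.040 0.0272
```

```bash
python3 -m crank '0.055 -0.005 0.04 0.0272 0.3; 0.055 -0.007 0.04 0.0272 0.3; 0.055 -0.01 0.04 0.0272 0.3; 0.054 -0.012 0.04 0.0272 0.3; 0.054 -0.014 0.04 0.0272 0.3; 0.053 -0.017 0.04 0.0272 0.3; 0.052 -0.019 0.04 0.0272 0.3; 0.051 -0.021 0.04 0.0272 0.3; 0 0 0 0 0.3; 0 0 0 0 0.3'
python3 - <<'E'
from h import *
p,psi,s=cur(); print(p,psi); plan(p,psi,[.586,.2965,.181],62.2,8)
E
```

```text
time: 16.35
ee_pos: [0.586, 0.2965, 0.25]
eef_rot: [0.856, 0.518, -0.0, 0.0]
ft_force: [-0.1, 0.1, 0.6]
width: 0.0566
grip_force: 0.0
[0.58600921 0.29647311 0.24998931] 62.34310817964063
0.000 -0.000 0.015 0.0001; 0.000 -0.000 0.039 0.0002; 0.000 -0.000 0.055 0.0003; 0.000 -0.000 0.063 0.0003; 0.000 -0.000 0.063 0.0003; 0.000 -0.000 0.055 0.0003; 0.000 -0.000 0.039 0.0002; 0.000 -0.000 0.015 0.0001
```

```bash
python3 -m crank '0 0 0.02 0 0.3; 0 0 0.04 0 0.3; 0 0 0.06 0 0.3; 0 0 0.06 0 0.3; 0 0 0.06 0 0.3; 0 0 0.05 0 0.3; 0 0 0.035 0 0.3; 0 0 0.02 0 0.3; 0 0 0 0 0.3; 0 0 0 0 0.3'
python3 -m crank '0 0 0 0 -1; 0 0 0 0 -1; 0 0 0 0 -1; 0 0 0 0 -1; 0 0 0 0 -1; 0 0 0 0 -1; 0 0 0 0 -1; 0 0 0 0 -1; 0 0 0 0 -1' 25
```

```text
time: 17.35
ee_pos: [0.5861, 0.2976, 0.1813]
eef_rot: [0.856, 0.517, 0.0, -0.0]
ft_force: [0.1, 0.1, 0.0]
width: 0.0565
grip_force: 0.0
time: 18.25
ee_pos: [0.5855, 0.2977, 0.181]
eef_rot: [0.856, 0.518, -0.0, -0.0]
ft_force: [-4.6, 1.1, 2.7]
width: 0.0139
grip_force: 24.9
```

```bash
python3 -m crank '0 0 0 0.04 -1; 0 0 0 0.06 -1; 0 0 0 0.06 -1; 0 0 0 0.06 -1; 0 0 0 0.06 -1; 0 0 0 0.06 -1; 0 0 0 0.06 -1; 0 0 0 0.06 -1; 0 0 0 0.06 -1; 0 0 0 0.06 -1'
python3 -m crank '0 0 0 0.06 -1; 0 0 0 0.06 -1; 0 0 0 0.05 -1; 0 0 0 0.03 -1; 0 0 0 0 -1; 0 0 0 0 -1; 0 0 0 0 -1'
python3 -c "
from h import *
p,psi,s=cur();print(p,psi,s['torque'])"
```

```text
time: 19.25
ee_pos: [0.5866, 0.2962, 0.181]
eef_rot: [0.996, 0.086, 0.0, 0.001]
ft_force: [1.5, -3.5, 0.2]
width: 0.0138
grip_force: 24.9
time: 19.95
ee_pos: [0.5866, 0.2955, 0.181]
eef_rot: [0.998, -0.069, 0.0, 0.001]
ft_force: [-0.5, -5.8, 1.0]
width: 0.0139
grip_force: 25.0
[0.58664397 0.29548718 0.18097025] -7.959975299191184 [-1.22166137  0.2615747  -0.13336473]
```

Now release, rise and look.

```bash
python3 -m crank '0 0 0 0 -0.5; 0 0 0 0 -0.2; 0 0 0 0 -0.1; 0 0 0 0 -0.1; 0 0 0 0 -0.1; 0 0 0 0 -0.1; 0 0 0 0 -0.1; 0 0 -0.03 0 -0.1; 0 0 -0.06 0 -0.1; 0 0 -0.1 0 -0.1'
python3 -m crank '0 0 -0.15 0 -0.1; 0 0 -0.15 0 -0.1; -0.15 0 -0.15 0 -0.1; -0.2 0 0 0 -0.1; -0.2 0 0 0 -0.1; -0.2 0 0 0 -0.1; 0 0 0 0 -0.1; 0 0 0 0 -0.1; 0 0 0 0 -0.1'
python3 - <<'E'
from h import *
p,psi,s=cur(); print(p,psi,s['width'])
c=cams.camera('wrist'); a=c['img']; t=cams.camera('top')['img'][130:250,160:410]
cv2.imwrite('pics/end.png',np.vstack([a[:240],cv2.resize(t,(640,307),interpolation=cv2.INTER_CUBIC)]))
E
```

```text
time: 20.95
ee_pos: [0.5855, 0.2974, 0.2193]
eef_rot: [0.998, -0.069, -0.001, 0.0]
ft_force: [0.6, 0.4, 0.3]
width: 0.0391
grip_force: 0.0
time: 21.85
ee_pos: [0.4384, 0.3175, 0.3097]
eef_rot: [0.998, -0.069, 0.0, -0.0]
ft_force: [0.3, 0.3, 0.1]
width: 0.0389
grip_force: 0.0
[0.43841442 0.31750608 0.30965804] -7.970048617186211 0.03894383375666902
```

View pics/end.png

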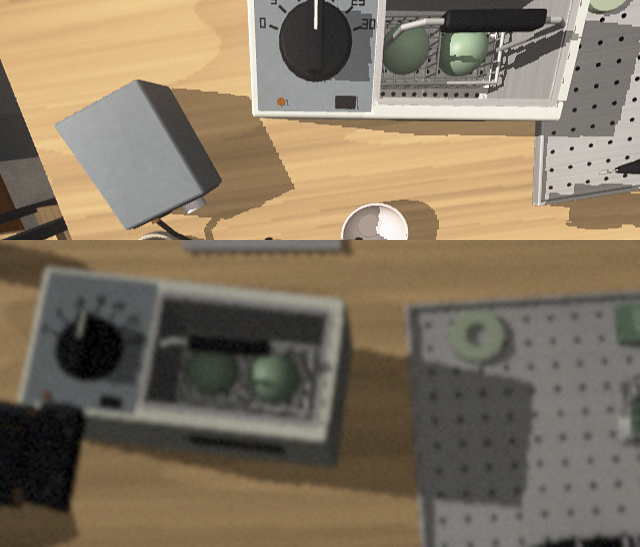

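The white line points straight between marks 0 (263,22) and 30 (368,22), which is 15. The basket stands in the well with a ball in each cell at (405,50) and (463,50), and the arm is clear.

```bash
python3 -c "
from h import *
print(workorder.close_job())"
```

```text
the job is handed in; nothing more can be done
None
```

The job is handed in: the last pictures show the ball basket standing in the dryer's well, let go of, with both balls in their cells, the timer dial on 15 and the arm clear; no verdict came back.

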